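Shut off and open the blow-down evaporator

TASK

The six vials in the blow-down evaporator on the bench are dry. With light fingertip pushes, first shut off its gas by pushing the yellow valve lever a full quarter turn, from along its pipe to straight across it, pointing left; only then push the counterweighted needle arm (the one with the black cross-bar in front) up past its balance point, so that it swings over and stays raised by itself. Grip and lift nothing: the vials stay standing in their wells and the bottles and beaker beside the evaporator are left alone.

Things in the scene. Friction and masses are not known exactly. Their poses are not given: they have to be found in the camera images.
- evaporator: Blow-down evaporator, fixed: white housing 200 (x) x 240 (y) x 55 mm high, front (display) to its -x. Origin: centre of its underside, z up, +y its left seen from the front. Six-well block on it at x -82..-8, y -97..+7, top at 85 mm; mast behind the block, 170 mm high. On the left half an 8 mm gas pipe, 105 mm up, runs front to back through a brass valve (top 124 mm).
- valve_stem (a point): Vertical turning axis of the gas lever, at the lever's mid height, 132 mm above the bench. Fixed on the evaporator at x -10, y +70 mm of its frame.
- lever_grip (a point): Point in the yellow grip of the gas lever, 48 mm from valve_stem; turns with the lever. The grip reaches from 21 to 65 mm from the stem, is 13 mm wide and 10 mm high (127 to 137 mm above the bench). Its right flank (-y, the side to push) has 60 mm of free space to the arm.
- gas_lever (a joint): Lever angle: 0 = open, along the pipe, pointing to the evaporator's front (-x); grows as its tip is pushed to the left (clockwise seen from above); 1.571 = shut, straight across the pipe, pointing to the evaporator's +y (a stop). Starts between 0 and 0.3, stays where it is left, needs about 1 N at the grip.
- manifold_pivot (a point): Middle of the arm's hinge axle (level, along the evaporator's y), 150 mm above the bench, at x +55, y -45 mm of the evaporator's frame. Fixed on the evaporator.
- manifold_bar (a point): Middle of the black cross-bar at the arm's free front end, 185 mm from manifold_pivot and level with it while the arm is down; moves with the arm. Its black sleeve, 15 mm thick and 72 mm long along the evaporator's y, turns freely on its rod between two prongs that run back (+x) to the arm. Below and in front is free air; the blue manifold begins 54 mm behind.
- needle_arm (a joint): Arm angle: 0 = down (level, needles 2 mm above the vials), grows as the cross-bar is pushed up; stop at 1.75 (leaning back). Arm about 0.75 kg with a steel counterweight disc on a rod up and behind the axle: below about 1.1 rad (its balance point) it falls back down, above it swings over to the stop by itself. Damped. Lifting it at the bar takes about 1.8 N at first, then less.
- sample_vial_0: Open glass vial, 15 mm across, 45 mm tall, loose in a well of the block (24 mm deep, top of the vial 106 mm above the bench). Origin: centre of its underside.
- sample_vial_1: Like sample_vial_0.
- sample_vial_2: Like sample_vial_0.
- sample_vial_3: Like sample_vial_0.
- sample_vial_4: Like sample_vial_0.
- sample_vial_5: Like sample_vial_0.
- std_bottle: Loose small white bottle with a green label band and white cap, 29 mm across, 52 mm tall, on the bench near the evaporator. Origin: centre of its underside.
- beaker_50: Loose small clear beaker, 47 mm across, 58 mm tall, on the bench near the evaporator. Origin: centre of its underside.
- eluent_d: Loose white bottle with a red cap, 48 mm across, 92 mm tall, on the bench near the evaporator. Origin: centre of its underside.
Not all that is in view belongs to the job. What is shaped like the eluent_d but orange is not meant. What is shaped like the beaker_50 but orange is not meant.

How it is judged:
By the outcome, as a careful person would: the job done as asked, in the order asked, and still so for the second after the job is handed in, with the robot touching nothing.
It also fails if it takes over 51 s, if anything falls off the work surface, if the arm or the gripper's body presses on something with over 40 N, if the wrist force passes 120 N, or if a joint passes its speed limit or range.

ROBOT

A 6-joint arm with a two-finger parallel gripper is mounted at the origin on a cart in front of the work surface, level with it; the furniture and walls round the work are solid. World frame = base frame: x ahead of the robot, y to its left, z up, the work surface at z = 0. Lengths are in m, angles in rad, forces in N, time in s.
With the tool pointing down it reaches from about 0.325 to 1 m from the base axis. Payload 5.1 kg.
Tool frame: the origin (TCP) lies midway between the tips of the shut fingers; the grasp point (between the pads) lies 19 mm behind it; z points along the fingers, x is the direction in which the jaws open and shut, and the axes are right-handed (so a half turn about z gives the same grasp; the last joint's range is limited). The gripper opens to 85 mm and grips with 20 to 120 N. Pads are 22 mm wide; open, the fingers measure 114 mm over their backs; the gripper's body (76 mm by 85 mm) begins 54 mm behind the grasp point. The pads swing forward as they close: fully open they stand 13 mm farther back than shut.
Start: joints at [-1.407, 0.124, 1.65, -0, 1.367, -0.083], TCP at [0.159, -0.63, 0.231] pointing down, gripper open.
Joint ranges: [-2.61, 2.61], [-1.02, 2.33], [0.03, 2.71], [-1.35, 4.49], [0.32, 2.68], [-2.91, 2.91]. Speed limits (rad/s): [2.57, 2.57, 3.14, 3.14, 3.14, 3.14].

INTERFACE

Orientations are given as a unit quaternion [w, x, y, z].
In Python, from plant import robot gives the robot as it stands. The module is installed in compiled form; this text tells all that it offers.
- The arm moves only by the tool step_arm, never from a script. Its argument "rows" is a list of rows, each a list of 3 entries, a list of its own where there are three numbers: the turn, a rotation vector about the tool's x, y, z in degrees, then the shift along the tool's x, y, z in m, then the opening, from -1 (shut) to 1 (fully open). A call has 1 to 20 rows; each row is the pose to reach, as a shift and turn from the pose measured when the call began, along the tool's axes at that moment; what a row does not reach only later rows make up. A row lasts 1/8 s, in which the tool goes at most 62.5 mm and 10.7 degrees, less where a joint would pass 70% of its speed; a pose out of reach is approached as far as the arm can. A call with a gripper value outside its range is refused whole. The fingers move at their own pace and stop on an object; the grip force is fixed at half the most. Time passes only in rows, so rows that repeat a pose let the fingers close. It gives the time, the measured TCP pose, the force and the opening at its end, in the units of the state.
- robot.get_obs(): the state, without advancing time (a new reading comes with each control period).
- robot.get_image(name): name is "scene" or "top" or "wrist"; returns a dict with "pixels" (480x640x3 uint8, red, green, blue), "camera_matrix" (3x3 intrinsics, pixels), "cam_to_world" (4x4, takes a point from camera to world coordinates). Camera axes: x right, y up, looking along -z (the intrinsics and any distortion apply to the point x, -y, -z); pixel columns grow to the right and rows downward; lengths in m; the calibration is good to about 2 mm. The wrist camera is an equidistant fisheye: a pixel r from the principal point sees the ray r / f radians off the axis. A picture is of the moment at which its call begins. There is no depth.
- robot.close_job(): hands the job in, once; it reports no verdict.
The state is a dict: "time_s": time; "joints": joint angles; "joint_vel": joint speeds; "effort": joint torques, N m; "eef_pos": TCP position; "eef_rot": TCP orientation; "force": force on the tool from outside, world axes, zero at the start; "ft_torque": the same for the moment, N m; "gripper_width": opening from 0.0 (shut) to 1.0 (fully open).
Only numpy, scipy, OpenCV 4.12 (cv2) and the standard library are available. Lean on these libraries where they do the work, as an engineer would, in place of code of your own. Each camera call takes 0.05 s, during which the arm holds its last target.

## Working session

There is one attempt and no reset: what is moved stays moved. The work goes in short steps, Python scripts to look and compute and a tool call to move; the robot and the scene stay as the last step left them, time stands still between calls to the robot, and variables do not carry over. Pictures are saved under pics/ and viewed, and the job is handed in when it is done.

Besides the shell and the picture viewer there is one more tool, called after "Request:" as name(argument=value, ...) on one line, values as JSON. step_arm: Moves the arm, as the interface text tells. Its arguments: {"type":"object","properties":{"rows":{"type":"array","items":{"type":"array"}}},"required":["rows"]}

```bash
mkdir -p pics
cat > h.py <<'E'
import numpy as np, cv2
from plant import robot
def snap(n,f):
    d=robot.get_image(n); cv2.imwrite('pics/'+f,d['pixels'][:,:,::-1]); np.savez('pics/'+f+'.npz',**d); return d
def ray(d,u,v):
    K=d['camera_matrix'];T=d['cam_to_world']
    p=np.array([(u-K[0,2])/K[0,0],-(v-K[1,2])/K[1,1],-1.]); return T[:3,3],T[:3,:3]@(p/np.linalg.norm(p))
def onz(d,u,v,z):
    o,r=ray(d,u,v); return o+r*(z-o[2])/r[2]
def proj(d,P):
    T=d['cam_to_world'];K=d['camera_matrix'];c=T[:3,:3].T@(np.array(P)-T[:3,3]); return K[0,2]+K[0,0]*c[0]/-c[2],K[1,2]+K[1,1]*-c[1]/-c[2]
E
python3 - <<'E'
from h import *
for n in('scene','top'):
    d=snap(n,n+'0.png');print(d['camera_matrix'],d['cam_to_world'])
print(robot.get_obs())
E
```

```text
[[575.25574452   0.         309.06912728]
 [  0.         575.25574452 235.00262168]
 [  0.           0.           1.        ]] [[ 0.4453915   0.40310037 -0.79946013 -0.20157676]
 [-0.89528981  0.20957706 -0.39310764 -0.46119713]
 [ 0.00908667  0.89083531  0.45423549  0.54966492]
 [ 0.          0.          0.          1.        ]]
[[496.8849931    0.         313.81766849]
 [  0.         496.8849931  242.66722921]
 [  0.           0.           1.        ]] [[ 0.02932767  0.99340868 -0.11081099  0.44401678]
 [-0.99928821  0.02650724 -0.02684098 -0.08098776]
 [-0.02372677  0.1115193   0.99347898  1.14797762]
 [ 0.          0.          0.          1.        ]]
{'time_s': 0.1, 'joints': array([-1.40661435e+00,  1.24467029e-01,  1.65153442e+00,  1.03863358e-05,
        1.36750419e+00, -8.26103844e-02]), 'joint_vel': array([ 2.01293453e-05, -2.59147755e-03, -1.51254577e-03, -1.15812219e-03,
       -1.02325230e-03, -2.21768186e-03]), 'effort': array([ 8.63702953e-04, -4.24931109e+01, -3.66653860e+01, -5.06476567e-05,
        4.04287741e-03, -1.57667790e-05]), 'eef_pos': array([ 0.15866929, -0.62976862,  0.23016016]), 'eef_rot': array([-6.51942056e-04,  7.88762192e-01, -6.14697722e-01, -6.99911499e-04]), 'force': array([ 0.43795783,  0.25710905, -0.52667846]), 'ft_torque': array([-0.02728112,  0.0046392 , -0.00740294]), 'gripper_width': 1.000961561029855}
```

View pics/scene0.png

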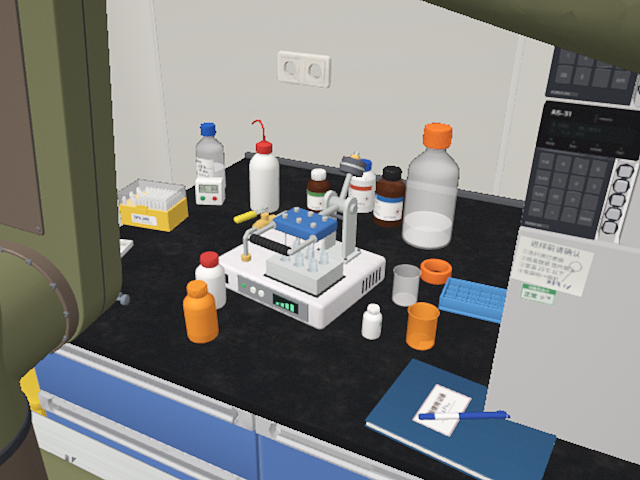

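View pics/top0.png

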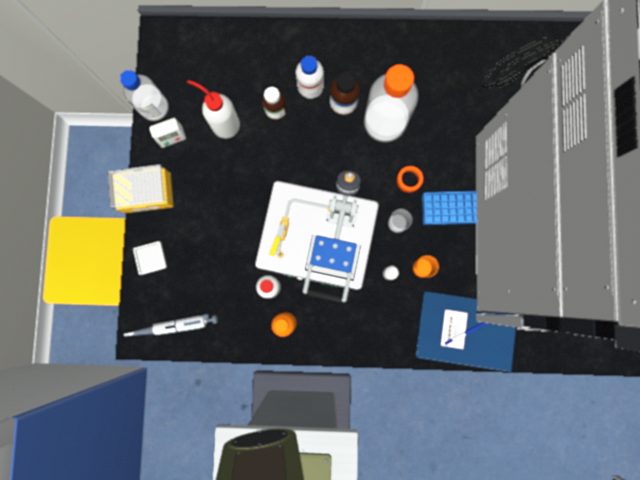

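Run:
```python
from h import *
a=cv2.imread('pics/top0.png');b=cv2.imread('pics/scene0.png')
cv2.imwrite('pics/top0z.png',cv2.resize(a[165:315,235:435],None,fx=4,fy=4,interpolation=2))
cv2.imwrite('pics/scene0z.png',cv2.resize(b[140:345,180:440],None,fx=3,fy=2.9,interpolation=2))
snap('wrist','wrist0.png')
```

```text
(no output)
```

View pics/top0z.png

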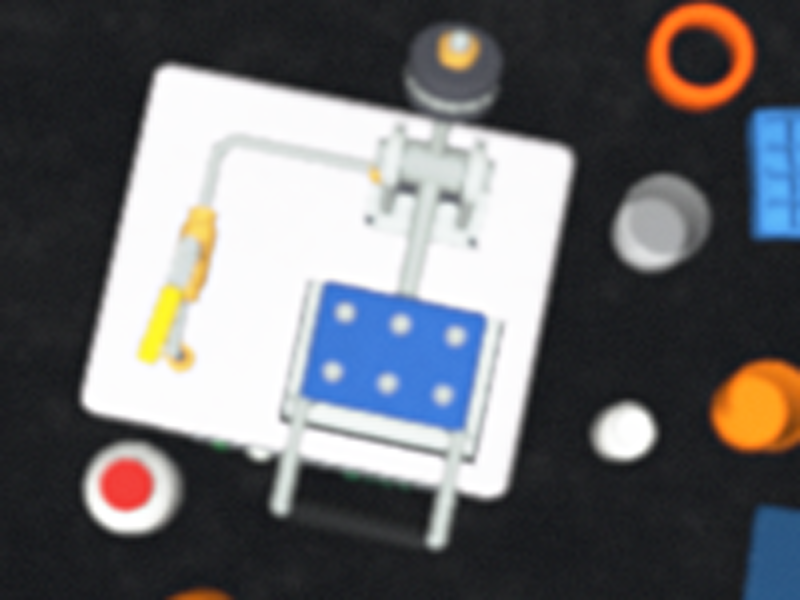

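View pics/scene0z.png

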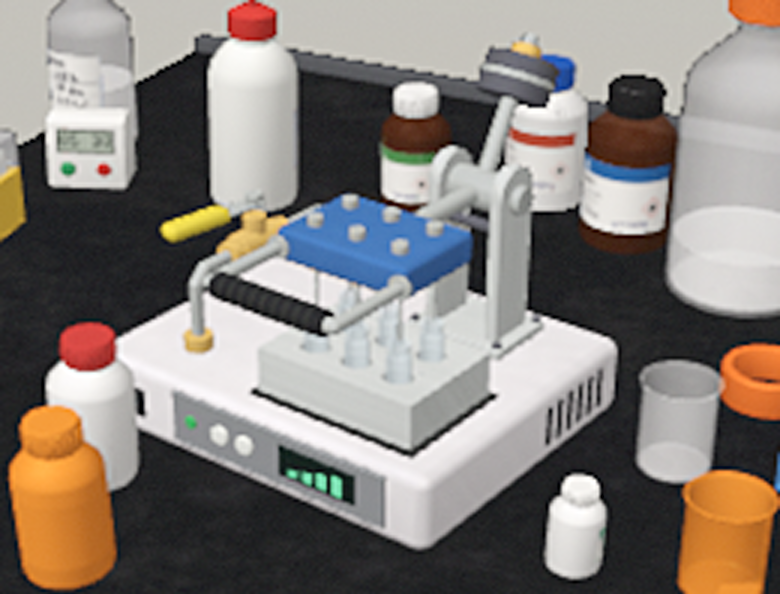

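View pics/wrist0.png

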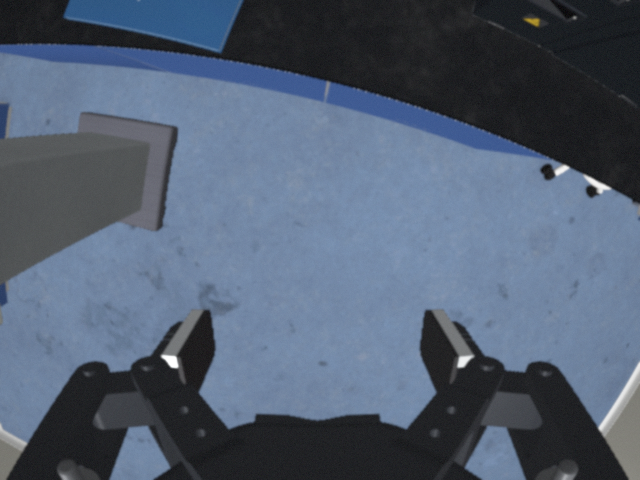

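```bash
cat >> h.py <<'E'
def load(f): return dict(np.load('pics/'+f+'.npz'))
E
python3 - <<'E'
from h import *
from scipy.optimize import least_squares
d=load('top0.png');s=load('scene0.png')
im=d['pixels']; m=(im.min(2)>200).astype(np.uint8)*255
m[:165]=0;m[300:]=0;m[:,:250]=0;m[:,384:]=0
c=max(cv2.findContours(m,0,1)[0],key=cv2.contourArea); 
print(cv2.minAreaRect(c))
pz=np.array([(162,62),(578,148),(506,500),(80,411)],float)/4+[235,165]
loc=np.array([(100,120),(100,-120),(-100,-120),(-100,120)])/1000.
W=np.array([onz(d,u,v,.055)[:2] for u,v in pz]);print(W)
def f(p):
    c,s_=np.cos(p[2]),np.sin(p[2]); return (loc@np.array([[c,s_],[-s_,c]])+p[:2]-W).ravel()
r=least_squares(f,[.44,-.06,-.2]);print(r.x,r.fun)
x,y,t=r.x;np.save('ev.npy',r.x)
def w(a,b,z):return [x+a*np.cos(t)-b*np.sin(t),y+a*np.sin(t)+b*np.cos(t),z]
for dd,o,n,k in((d,(235,165),'top',(4,4)),(s,(180,140),'scene',(3,2.9))):
    I=cv2.imread(f'pics/{n}0z.png')
    for P in [(-.1,.12,.055),(-.1,-.12,.055),(.1,-.12,.055),(-.01,.07,.132),(.055,-.045,.15),(-.13,-.045,.15),(-.13,-.009,.15),(-.13,-.081,.15),(-.058,.07,.132)]:
        u,v=proj(dd,w(*P)); cv2.circle(I,(int((u-o[0])*k[0]),int((v-o[1])*k[1])),4,(255,0,255),2)
    cv2.imwrite(f'pics/{n}0c.png',I)
for P in [(-.01,.07,.132),(.055,-.045,.15),(-.13,-.045,.15)]:print(w(*P))
# lever yellow
hsv=cv2.cvtColor(im,cv2.COLOR_RGB2HSV);m=cv2.inRange(hsv,(26,200,150),(34,255,255));m[:,:250]=0;m[:,300:]=0;m[:210]=0;m[280:]=0
pt=np.argwhere(m>0)[:,::-1].astype(float);q=np.array([onz(d,u,v,.137)[:2] for u,v in pt]);
print(len(pt),q.mean(0));st=np.array(w(-.01,.07,0)[:2]);e=q.mean(0)-st
print('dist',np.linalg.norm(e),'ang world',np.arctan2(e[1],e[0]),'lever',(np.pi+t)-np.arctan2(e[1],e[0])%(2*np.pi))
v_=np.linalg.svd(q-q.mean(0))[2][0];print(np.arctan2(*v_[::-1])%np.pi)
E
```

```text
((315.02996826171875, 241.25624084472656), (107.5246810913086, 101.89554595947266), 11.768288612365723)
[[ 0.70430957  0.03887271]
 [ 0.66094655 -0.19508344]
 [ 0.46464544 -0.15872532]
 [ 0.5067586   0.07675674]]
[ 0.58416504 -0.05954483 -0.18266471] [-1.01476675e-05  1.42097573e-03 -2.43262918e-04 -6.30023497e-04
 -6.14787610e-04 -6.58021923e-04  8.68198195e-04 -1.32930308e-04]
[np.float64(0.5870469516336132), np.float64(0.011107099143337705), 0.132]
[np.float64(0.6300757370345018), np.float64(-0.11378695046241524), 0.15]
[np.float64(0.4481535565297407), np.float64(-0.08018159016984937), 0.15]
49 [0.54843847 0.02673387]
dist 0.04165106432504574 ang world 2.756998405409523 lever 0.2019295347821215
2.8129553182955798
```

```bash
python3 -c "
import cv2,numpy as np
a=cv2.imread('pics/top0c.png');b=cv2.imread('pics/scene0c.png')
a=cv2.resize(a,(400,300));b=cv2.resize(b,(780,594));cv2.imwrite('pics/c_b.png',b)"
```

```text
(no output)
```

View pics/top0c.png

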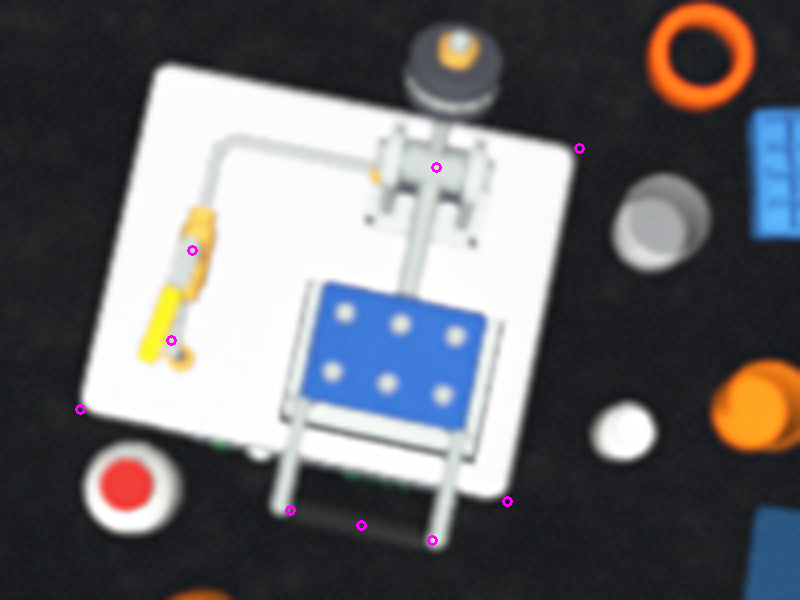

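View pics/c_b.png

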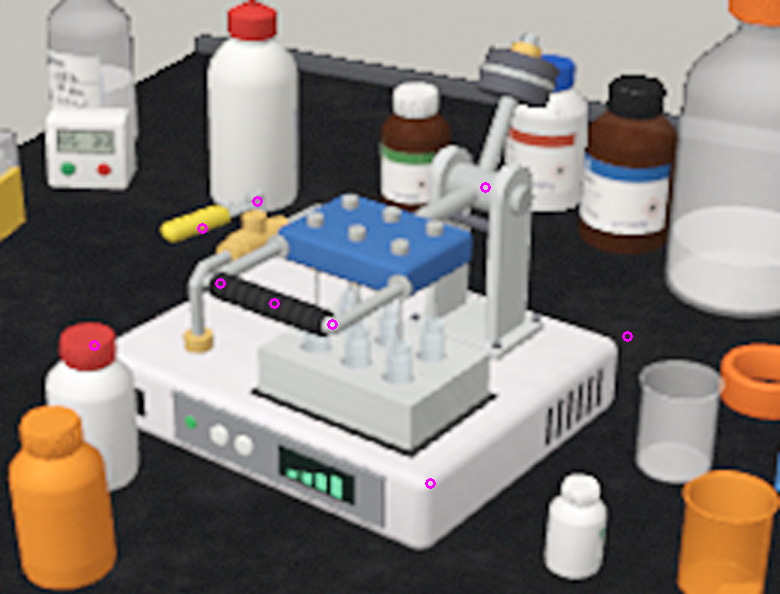

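Run:
```python
from h import *
d=load('top0.png');s=load('scene0.png')
print('inst base',onz(s,487,408,0),onz(s,635,455,0), 'top view left face', onz(d,478,135,0),onz(d,478,315,0), onz(d,478,315,.3))
print('eluent top',onz(d,267,286,.092),'orange bottle',onz(d,284,324,.092),'bottle',onz(d,391,272,.052),'beaker',onz(d,399,221,.03))
from scipy.spatial.transform import Rotation as R
o=robot.get_obs();q=o['eef_rot'];M=R.from_quat(np.r_[q[1:],q[0]]).as_matrix();print(M)
```

```text
inst base [ 0.42195829 -0.42057443  0.        ] [ 0.42317016 -0.59642499  0.        ] top view left face [ 8.38470652e-01 -4.30617226e-01  2.22044605e-16] [ 0.41681489 -0.42756954  0.        ] [ 0.42392353 -0.33699763  0.3       ]
eluent top [0.46660721 0.04421921 0.092     ] orange bottle [0.3880406  0.00520864 0.092     ] bottle [ 0.50595104 -0.22287352  0.052     ] beaker [ 0.62326264 -0.24239028  0.03      ]
[[ 2.44284223e-01 -9.69703647e-01 -2.37435092e-04]
 [-9.69702283e-01 -2.44284280e-01  1.63463615e-03]
 [-1.64311430e-03 -1.69074472e-04 -9.99998636e-01]]
```

```bash
cat >> h.py <<'E'
from scipy.spatial.transform import Rotation as R
X,Y,T_=np.load('ev.npy') if __import__('os').path.exists('ev.npy') else (0,0,0)
def w(a,b,z):return np.array([X+a*np.cos(T_)-b*np.sin(T_),Y+a*np.sin(T_)+b*np.cos(T_),z])
def loc(p): a=p[0]-X;b=p[1]-Y; return np.array([a*np.cos(T_)+b*np.sin(T_),-a*np.sin(T_)+b*np.cos(T_),p[2]])
def cur():
    o=robot.get_obs();q=o['eef_rot'];return o,R.from_quat(np.r_[q[1:],q[0]])
def plan(pts):
    o,r=cur();print('t',o['time_s'],'j',o['joints'].round(3),'pos',o['eef_pos'].round(4),'loc',loc(o['eef_pos']).round(4),'f',o['force'].round(2));print('toolaxes in ev frame\n',(R.from_rotvec([0,0,-T_])*r).as_matrix().round(3))
    for p,Rt in pts:
        tv=(r.inv()*Rt).as_rotvec(degrees=True) if Rt is not None else None
        print(np.round(r.inv().apply(np.array(p)-o['eef_pos']),4),None if tv is None else tv.round(1))
def tool(yaw,tilt=0,):  # ev frame; tool x along ev x, z down; yaw cw deg from above; tilt deg: tool z towards +x
    B=R.from_matrix(np.array([[1,0,0],[0,-1,0],[0,0,-1.]]).T)
    return R.from_rotvec([0,0,T_])*R.from_rotvec([0,0,-np.radians(yaw)])*R.from_rotvec([0,-np.radians(tilt),0])*B
E
python3 - <<'E'
from h import *
plan([((.28,-.32,.30),None),((.42,-.08,.30),tool(0)),(w(-.057,.045,.25),tool(0))])
print(tool(0,30).as_matrix())
E
```

```text
t 0.15 j [-1.407  0.124  1.651  0.     1.368 -0.083] pos [ 0.1587 -0.6298  0.2303] loc [-0.3148 -0.6381  0.2303] f [0.06 0.18 0.05]
toolaxes in ev frame
 [[ 0.416 -0.909 -0.001]
 [-0.909 -0.416  0.002]
 [-0.002 -0.    -1.   ]]
[-0.2709 -0.1933 -0.0692] None
[-0.4695 -0.3877 -0.0688] [ -0.1   0.1 -65.4]
[-0.5138 -0.5188 -0.0187] [ -0.1   0.1 -65.4]
[[ 0.85161746 -0.1816506   0.49168157]
 [-0.15731403 -0.98336314 -0.0908253 ]
 [ 0.5         0.         -0.8660254 ]]
```

Request:
step_arm(rows=[[[0,0,-5],[-0.045,-0.032,-0.02],-1],[[0,0,-11],[-0.09,-0.064,-0.04],-1],[[0,0,-17],[-0.135,-0.096,-0.06],-1],[[0,0,-23],[-0.18,-0.129,-0.069],-1],[[0,0,-29],[-0.226,-0.161,-0.069],-1],[[0,0,-35],[-0.271,-0.193,-0.069],-1],[[0,0,-41],[-0.31,-0.232,-0.069],-1],[[0,0,-47],[-0.35,-0.271,-0.069],-1],[[0,0,-53],[-0.39,-0.31,-0.069],-1],[[0,0,-59],[-0.43,-0.349,-0.069],-1],[[0,0,-65.4],[-0.47,-0.388,-0.069],-1],[[0,0,-65.4],[-0.47,-0.388,-0.069],-1]])

```text
time_s: 1.65
eef_pos: [0.4209, -0.0763, 0.2997]
eef_rot: [-0.001, 0.996, -0.088, -0.001]
force: [0.6, -0.3, 0.1]
gripper_width: -0.001
```

Run:
```python
from h import *
plan([(w(-.057,.045,.25),tool(0)),(w(-.057,.045,.122),tool(0))])
```

```text
t 1.65 j [-3.060e-01 -4.260e-01  2.025e+00  2.000e-03  1.544e+00 -1.310e-01] pos [ 0.4209 -0.0763  0.2997] loc [-0.1575 -0.0462  0.2997] f [ 0.6  -0.35  0.05]
toolaxes in ev frame
 [[ 1.     0.007 -0.001]
 [ 0.007 -1.     0.002]
 [-0.001 -0.002 -1.   ]]
[ 0.1012 -0.0904  0.0498] [-0.1  0.1  0.4]
[ 0.1014 -0.0901  0.1778] [-0.1  0.1  0.4]
```

Request:
step_arm(rows=[[[0,0,0.4],[0.035,-0.03,0],-1],[[0,0,0.4],[0.07,-0.06,0.0],-1],[[0,0,0.4],[0.101,-0.09,0.02],-1],[[0,0,0.4],[0.101,-0.09,0.06],-1],[[0,0,0.4],[0.101,-0.09,0.1],-1],[[0,0,0.4],[0.101,-0.09,0.12],-1],[[0,0,0.4],[0.101,-0.09,0.12],-1]])

```text
time_s: 2.52
eef_pos: [0.5349, -0.0057, 0.1783]
eef_rot: [-0.001, 0.996, -0.092, -0.002]
force: [0.3, 0.0, 1.1]
gripper_width: 0.004
```

Run:
```python
from h import *
snap('wrist','wrist1.png')
a=snap('top','top1.png')['pixels'];cv2.imwrite('pics/top1z.png',cv2.resize(a[165:315,235:435,::-1],None,fx=4,fy=4,interpolation=2))
plan([(w(-.057,.045,.122),tool(0))])
```

```text
t 2.625 j [-0.112 -0.092  1.954  0.002  1.278  0.071] pos [ 0.5368 -0.0057  0.1815] loc [-0.0564  0.0444  0.1815] f [0.26 0.52 0.59]
toolaxes in ev frame
 [[ 1.    -0.001  0.001]
 [-0.001 -1.     0.002]
 [ 0.001 -0.002 -1.   ]]
[-0.0007 -0.0005  0.0595] [-0.1 -0.1 -0. ]
```

View pics/wrist1.png

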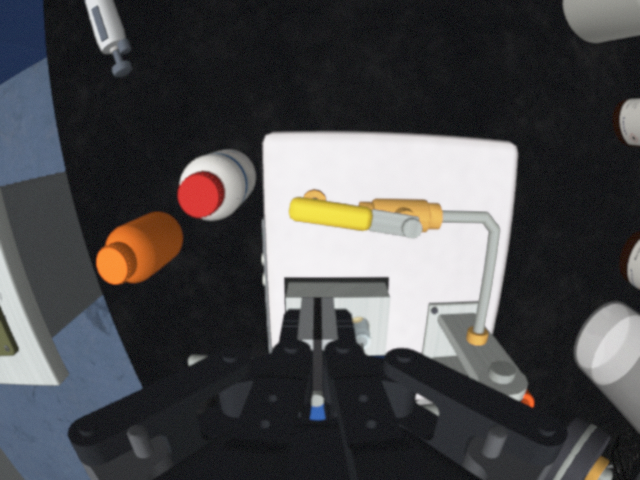

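View pics/top1z.png

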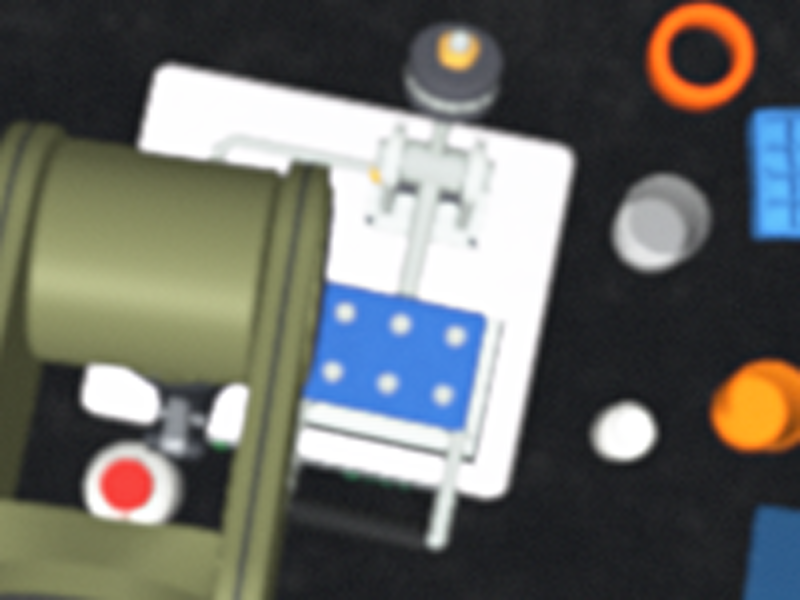

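Request:
step_arm(rows=[[[0,0,0],[0,0,0.03],-1],[[0,0,0],[0,0,0.059],-1],[[0,0,0],[0,0,0.059],-1]])

```text
time_s: 3.0
eef_pos: [0.5363, -0.0057, 0.1221]
eef_rot: [-0.001, 0.996, -0.092, -0.0]
force: [-0.8, 0.4, -0.9]
gripper_width: -0.0
```

Run:
```python
from h import *
o,r=cur()
def P(th,off=.0175,rad=.048): return w(-.01-rad*np.cos(th)-off*np.sin(th), .07+rad*np.sin(th)-off*np.cos(th),.122)
plan([(P(t),tool(np.degrees(t))) for t in np.radians([0,10,20,30,40,50,60,70,80,85,90,92])])
```

```text
t 3.0 j [-1.120e-01 -3.200e-02  2.003e+00  2.000e-03  1.172e+00  7.100e-02] pos [ 0.5363 -0.0057  0.1221] loc [-0.0569  0.0443  0.1221] f [-0.79  0.43 -0.95]
toolaxes in ev frame
 [[ 1.    -0.001 -0.001]
 [-0.001 -1.     0.002]
 [-0.001 -0.002 -1.   ]]
[-0.0011 -0.0082  0.0001] [-0.1  0.  -0.1]
[-0.0034 -0.0168  0.0002] [-0.1  0.1  9.9]
[-0.0042 -0.0257  0.0002] [-0.1  0.1 19.9]
[-0.0035 -0.0346  0.0002] [-0.1  0.1 29.9]
[-0.0012 -0.0432  0.0002] [-0.1  0.1 39.9]
[ 0.0026 -0.0512  0.0002] [-0.1  0.1 49.9]
[ 0.0077 -0.0585  0.0002] [-0.1  0.1 59.9]
[ 0.014  -0.0649  0.0002] [-0.1  0.1 69.9]
[ 0.0213 -0.07    0.0002] [-0.1  0.1 79.9]
[ 0.0252 -0.072   0.0002] [-0.1  0.1 84.9]
[ 0.0293 -0.0737  0.0002] [-0.1  0.1 89.9]
[ 0.031  -0.0743  0.0002] [-0.1  0.1 91.9]
```

Sweep slowly to 70° first.

Request:
step_arm(rows=[[[0,0,5],[-0.002,-0.012,0],-1],[[0,0,10],[-0.003,-0.017,0],-1],[[0,0,15],[-0.004,-0.021,0],-1],[[0,0,20],[-0.004,-0.026,0],-1],[[0,0,25],[-0.004,-0.03,0],-1],[[0,0,30],[-0.0035,-0.0346,0],-1],[[0,0,35],[-0.0025,-0.039,0],-1],[[0,0,40],[-0.001,-0.043,0],-1],[[0,0,45],[0.0007,-0.047,0],-1],[[0,0,50],[0.0026,-0.051,0],-1],[[0,0,55],[0.005,-0.055,0],-1],[[0,0,60],[0.0077,-0.0585,0],-1],[[0,0,65],[0.0107,-0.0618,0],-1],[[0,0,70],[0.014,-0.065,0],-1],[[0,0,70],[0.014,-0.065,0],-1]])

```text
time_s: 4.88
eef_pos: [0.5636, 0.0557, 0.125]
eef_rot: [-0.002, 0.764, -0.646, 0.001]
force: [-1.1, 0.3, 0.4]
gripper_width: 0.003
```

Run:
```python
from h import *
snap('wrist','wrist2.png');a=snap('scene','scene2.png')['pixels'];cv2.imwrite('pics/scene2z.png',cv2.resize(a[140:345,180:440,::-1],None,fx=3,fy=2.9,interpolation=2))
def P(th,off=.0175,rad=.048): return w(-.01-rad*np.cos(th)-off*np.sin(th), .07+rad*np.sin(th)-off*np.cos(th),.122)
plan([(P(t),tool(np.degrees(t))) for t in np.radians([70,75,80,85,90,92,94,96])])
```

```text
t 4.975 j [0.003 0.029 1.938 0.002 1.172 1.406] pos [0.563  0.0556 0.1242] loc [-0.0417  0.1094  0.1242] f [ 0.19  0.09 -0.82]
toolaxes in ev frame
 [[ 0.342 -0.94   0.002]
 [-0.94  -0.342  0.003]
 [-0.002 -0.003 -1.   ]]
[-0.0001  0.0012  0.0022] [-0.2  0.1  0. ]
[-0.0015 -0.0031  0.0022] [-0.2  0.1  5. ]
[-0.0024 -0.0074  0.0022] [-0.2  0.1 10. ]
[-0.003  -0.0118  0.0022] [-0.2  0.1 15. ]
[-0.0032 -0.0163  0.0022] [-0.2  0.1 20. ]
[-0.0032 -0.0181  0.0022] [-0.2  0.1 22. ]
[-0.0031 -0.0198  0.0023] [-0.2  0.1 24. ]
[-0.0029 -0.0216  0.0023] [-0.2  0.1 26. ]
```

View pics/wrist2.png

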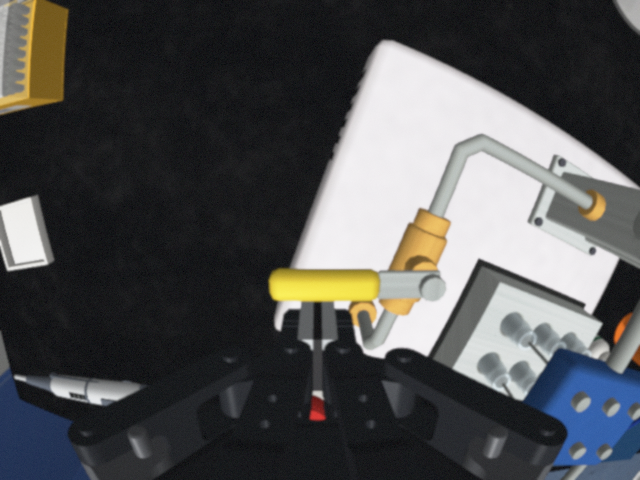

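View pics/scene2z.png

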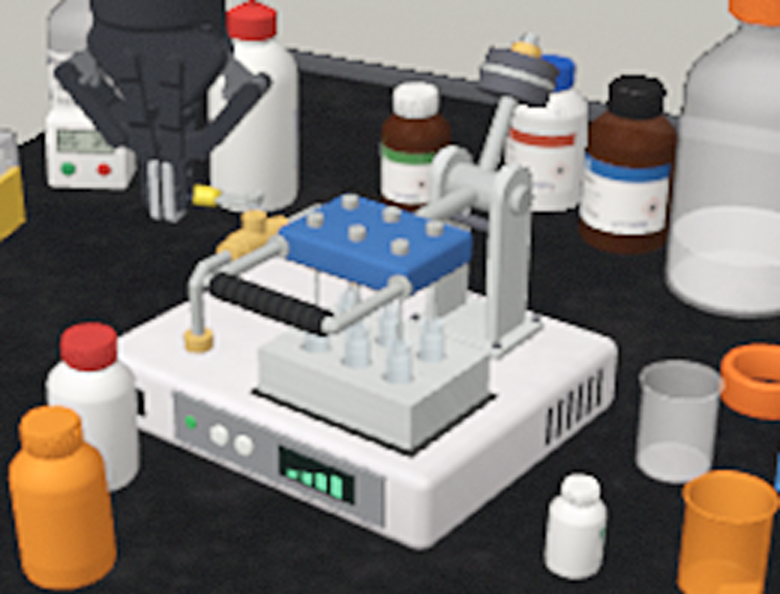

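Request:
step_arm(rows=[[[0,0,5],[-0.0015,-0.003,0.002],-1],[[0,0,10],[-0.0025,-0.0074,0.002],-1],[[0,0,15],[-0.003,-0.0118,0.002],-1],[[0,0,18],[-0.003,-0.0145,0.002],-1],[[0,0,20],[-0.003,-0.0163,0.002],-1],[[0,0,20],[-0.003,-0.0175,0.002],-1],[[0,0,20],[-0.003,-0.0175,0.002],-1]])

```text
time_s: 5.85
eef_pos: [0.5797, 0.0614, 0.1225]
eef_rot: [0.002, -0.64, 0.768, -0.0]
force: [-2.7, -0.2, 1.8]
gripper_width: 0.001
```

Run:
```python
from h import *
snap('wrist','wrist3.png')
plan([])
```

```text
t 5.9 j [0.012 0.068 1.9   0.002 1.17  1.764] pos [0.5797 0.0614 0.1225] loc [-0.0263  0.1181  0.1225] f [-2.42 -0.17  1.81]
toolaxes in ev frame
 [[ 0.001 -1.     0.002]
 [-1.    -0.001  0.002]
 [-0.002 -0.002 -1.   ]]
```

View pics/wrist3.png

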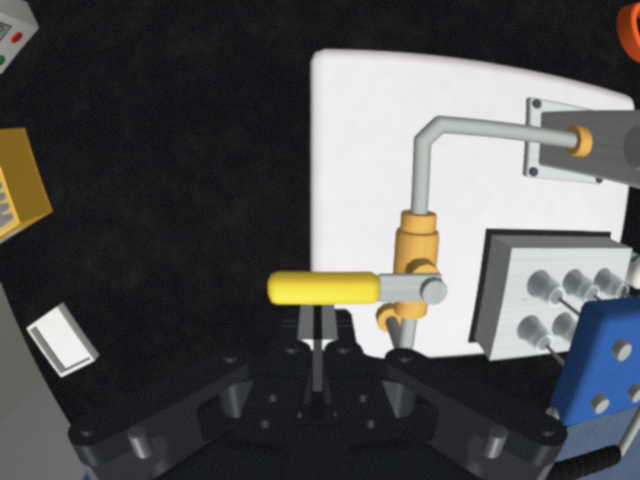

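Request:
step_arm(rows=[[[0,0,0],[0,-0.001,0],-1],[[0,0,0],[0,-0.002,0],-1],[[0,0,0],[0,-0.003,0],-1],[[0,0,0],[0,-0.003,0],-1]])

```text
time_s: 6.4
eef_pos: [0.58, 0.0614, 0.1223]
eef_rot: [-0.001, -0.64, 0.768, 0.003]
force: [-12.3, 1.4, 8.6]
gripper_width: -0.004
```

Run:
```python
from h import *
plan([])
```

```text
t 6.4 j [0.012 0.073 1.895 0.003 1.178 1.763] pos [0.58   0.0614 0.1223] loc [-0.0261  0.1181  0.1223] f [-12.28   1.38   8.64]
toolaxes in ev frame
 [[ 0.001 -1.    -0.005]
 [-1.    -0.001  0.002]
 [-0.002  0.005 -1.   ]]
```

Request:
step_arm(rows=[[[0,0,0],[0,0.02,0],-1],[[0,0,0],[0,0.04,0],-1],[[0,0,0],[0,0.04,-0.04],-1],[[0,0,0],[0,0.04,-0.09],-1],[[0,0,0],[0,0.04,-0.14],-1],[[0,0,-8],[0.015,0.055,-0.17],-1],[[0,0,-17],[0.035,0.075,-0.18],-1],[[0,0,-26],[0.055,0.095,-0.18],-1],[[0,0,-35],[0.075,0.11,-0.18],-1],[[0,0,-44],[0.095,0.125,-0.18],-1],[[0,0,-53],[0.115,0.14,-0.18],-1],[[0,0,-62],[0.135,0.15,-0.18],-1],[[0,0,-71],[0.15,0.16,-0.18],-1],[[0,0,-80],[0.163,0.164,-0.18],-1],[[0,0,-90],[0.163,0.164,-0.18],-1],[[0,0,-90],[0.163,0.164,-0.18],-1]])

```text
time_s: 8.4
eef_pos: [0.3904, -0.0702, 0.3029]
eef_rot: [-0.001, 0.996, -0.092, -0.002]
force: [-0.5, -0.4, 0.5]
gripper_width: -0.001
```

Run:
```python
from h import *
a=snap('top','top4.png')['pixels'];cv2.imwrite('pics/top4z.png',cv2.resize(a[165:315,235:435,::-1],None,fx=4,fy=4,interpolation=2))
plan([(w(-.19,-.045,.30),tool(0,45))])
```

```text
t 8.45 j [-3.140e-01 -5.050e-01  2.073e+00  1.000e-03  1.578e+00 -1.290e-01] pos [ 0.3904 -0.07    0.3029] loc [-0.1887 -0.0455  0.3029] f [-0.16 -0.01  0.44]
toolaxes in ev frame
 [[ 1.    -0.002 -0.004]
 [-0.002 -1.     0.002]
 [-0.004 -0.002 -1.   ]]
[-0.0013 -0.0005  0.0029] [-0.  45.2 -0.1]
```

View pics/top4z.png

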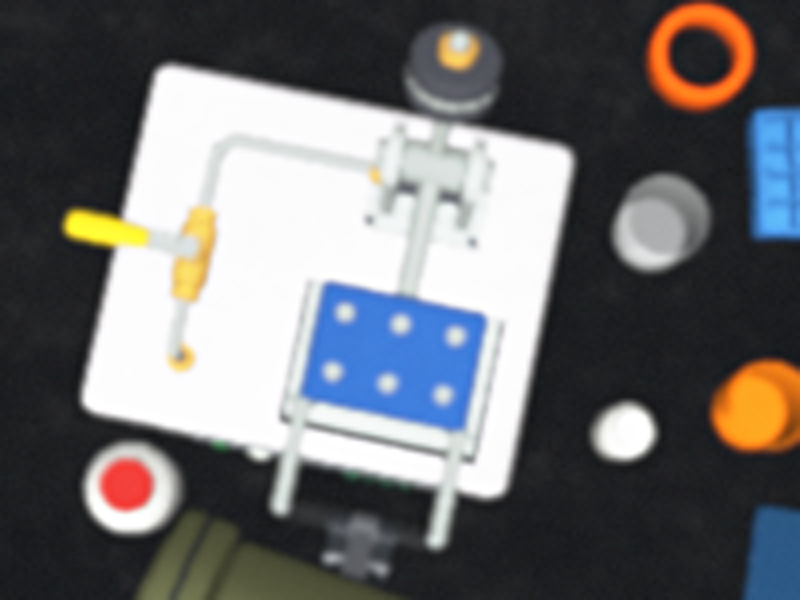

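Request:
step_arm(rows=[[[0,9,0],[0.01,0,0],-1],[[0,18,0],[0.02,0,0],-1],[[0,27,0],[0.03,0,0],-1],[[0,36,0],[0.03,0,0],-1],[[0,45,0],[0.03,0,0],-1],[[0,45,0],[0.03,0,0],-1]])

```text
time_s: 9.2
eef_pos: [0.4194, -0.0755, 0.2979]
eef_rot: [0.033, 0.922, -0.087, 0.376]
force: [-0.8, 0.2, 0.5]
gripper_width: 0.0
```

Run:
```python
from h import *
plan([(w(-.19,-.045,.30),tool(0,45))])
```

```text
t 9.2 j [-0.406 -1.023  2.466  0.193  0.946 -0.269] pos [ 0.4194 -0.0755  0.2979] loc [-0.1591 -0.0456  0.2979] f [-0.75  0.17  0.45]
toolaxes in ev frame
 [[ 0.715 -0.004  0.699]
 [-0.006 -1.     0.   ]
 [ 0.699 -0.004 -0.715]]
[-0.0206 -0.0005 -0.0231] [-0.   0.7 -0.3]
```

```bash
cat > fk.py <<'E'
from h import *
from scipy.optimize import least_squares
D=[([-1.407,.124,1.651,0,1.368,-.083],[.1587,-.6298,.2303]),([-.306,-.426,2.025,.002,1.544,-.131],[.4209,-.0763,.2997]),([-.112,-.092,1.954,.002,1.278,.071],[.5368,-.0057,.1815]),([-.112,-.032,2.003,.002,1.172,.071],[.5363,-.0057,.1221]),([.003,.029,1.938,.002,1.172,1.406],[.563,.0556,.1242]),([.012,.068,1.9,.002,1.17,1.764],[.5797,.0614,.1225]),([-.314,-.505,2.073,.001,1.578,-.129],[.3904,-.07,.3029]),([-.406,-1.023,2.466,.193,.946,-.269],[.4194,-.0755,.2979])]
ry=lambda a:R.from_rotvec([0,a,0]);rz=lambda a:R.from_rotvec([0,0,a])
def fk(q,p):
    h,L1,dy,L2,Dd=p[:5]
    A=rz(q[0]);pos=np.array([0,0,h]);A=A*ry(q[1]);pos=pos+A.apply([0,dy,L1]);A=A*ry(q[2])*rz(q[3]);pos=pos+A.apply([0,0,L2]);A=A*ry(q[4])*rz(q[5]);return pos+A.apply([0,0,Dd]),A*rz(np.pi)
prm=None
def fit():
    f=lambda p:np.concatenate([fk(q,p)[0]-x for q,x in D]);r=least_squares(f,[.2,.4,.054,.4,.2]);return r
if __name__=='__main__':
    r=fit();print(r.x,np.abs(r.fun).max());o,rr=cur();print((rr.inv()*fk(o['joints'],r.x)[1]).magnitude())
E
python3 fk.py
```

```text
[0.19622438 0.4277384  0.05380464 0.59958662 0.26935286] 0.0074816390587165715
3.501950863081824e-16
```

```bash
sed -i 's/h,L1,dy,L2,Dd=p\[:5\]/h,L1,dy,L2,Dd,a,e,e2=p/; s/pos=np.array(\[0,0,h\]);A=A\*ry(q\[1\])/pos=A.apply([a,0,h]);A=A*ry(q[1])/; s/pos+A.apply(\[0,dy,L1\]);A=A\*ry(q\[2\])\*rz/pos+A.apply([0,dy,L1]);A=A*ry(q[2]);pos=pos+A.apply([e,0,0]);A=A*rz/; s/\.4,\.2\])/.4,.2,0,0,0])/' fk.py; cat fk.py|tail -12; python3 fk.py
```

```text
from h import *
from scipy.optimize import least_squares
D=[([-1.407,.124,1.651,0,1.368,-.083],[.1587,-.6298,.2303]),([-.306,-.426,2.025,.002,1.544,-.131],[.4209,-.0763,.2997]),([-.112,-.092,1.954,.002,1.278,.071],[.5368,-.0057,.1815]),([-.112,-.032,2.003,.002,1.172,.071],[.5363,-.0057,.1221]),([.003,.029,1.938,.002,1.172,1.406],[.563,.0556,.1242]),([.012,.068,1.9,.002,1.17,1.764],[.5797,.0614,.1225]),([-.314,-.505,2.073,.001,1.578,-.129],[.3904,-.07,.3029]),([-.406,-1.023,2.466,.193,.946,-.269],[.4194,-.0755,.2979])]
ry=lambda a:R.from_rotvec([0,a,0]);rz=lambda a:R.from_rotvec([0,0,a])
def fk(q,p):
    h,L1,dy,L2,Dd,a,e,e2=p
    A=rz(q[0]);pos=A.apply([a,0,h]);A=A*ry(q[1]);pos=pos+A.apply([0,dy,L1]);A=A*ry(q[2]);pos=pos+A.apply([e,0,0]);A=A*rz(q[3]);pos=pos+A.apply([0,0,L2]);A=A*ry(q[4])*rz(q[5]);return pos+A.apply([0,0,Dd]),A*rz(np.pi)
prm=None
def fit():
    f=lambda p:np.concatenate([fk(q,p)[0]-x for q,x in D]);r=least_squares(f,[.2,.4,.054,.4,.2,0,0,0]);return r
if __name__=='__main__':
    r=fit();print(r.x,np.abs(r.fun).max());o,rr=cur();print((rr.inv()*fk(o['joints'],r.x)[1]).magnitude())
[2.22439281e-01 4.51650768e-01 5.36812403e-02 6.12398974e-01
 2.75299384e-01 3.30437648e-04 4.13733870e-02 0.00000000e+00] 0.0003327573814990714
3.501950863081824e-16
```

```bash
cat >> fk.py <<'E'
lo=np.array([-2.61,-1.02,.03,-1.35,.32,-2.91]);hi=np.array([2.61,2.33,2.71,4.49,2.68,2.91])
def ik(pos,rot,p,q0):
    def f(q):
        x,A=fk(q,p);return np.r_[(x-pos)*10,(rot.inv()*A).as_rotvec()]
    r=least_squares(f,np.clip(q0,lo+.01,hi-.01),bounds=(lo,hi),xtol=1e-12,ftol=1e-12);return r.x,np.abs(r.fun).max()
def bar(th): return -.13+.185-.185*np.cos(th), .15+.185*np.sin(th)
def tcp(th,phi,off=.020,s=.02):
    bx,bz=bar(th);f=np.radians(phi);return w(bx-off*np.cos(f)+s*np.sin(f),-.045,bz-off*np.sin(f)-s*np.cos(f))
E
python3 - <<'E'
from fk import *
p=fit().x
q0=robot.get_obs()['joints']
for phi in (45,40,35,30,20):
    print('phi',phi)
    for th in (0,.3,.6,.9,1.15,1.3):
        q,e=ik(tcp(th,phi),tool(0,phi),p,q0);print(th,loc(tcp(th,phi)).round(3),q.round(2),round(e,4))
E
```

```text
phi 45
0 [-0.13  -0.045  0.122] [-0.38 -0.77  2.66  0.3   0.5  -0.4 ] 0.0
0.3 [-0.122 -0.045  0.176] [-0.37 -0.82  2.58  0.24  0.61 -0.33] 0.0
0.6 [-0.098 -0.045  0.226] [-0.36 -0.77  2.48  0.2   0.66 -0.29] 0.0
0.9 [-0.06  -0.045  0.267] [-0.34 -0.66  2.36  0.18  0.67 -0.25] 0.0
1.15 [-0.021 -0.045  0.291] [-0.32 -0.55  2.25  0.16  0.66 -0.22] 0.0
1.3 [ 0.006 -0.045  0.3  ] [-0.31 -0.48  2.19  0.15  0.65 -0.21] 0.0
phi 40
0 [-0.132 -0.045  0.122] [-0.37 -0.73  2.61  0.22  0.58 -0.33] 0.0
0.3 [-0.124 -0.045  0.176] [-0.36 -0.77  2.54  0.18  0.69 -0.28] 0.0
0.6 [-0.1   -0.045  0.226] [-0.35 -0.72  2.43  0.16  0.75 -0.24] 0.0
0.9 [-0.062 -0.045  0.267] [-0.33 -0.62  2.31  0.14  0.77 -0.21] 0.0
1.15 [-0.023 -0.045  0.291] [-0.32 -0.51  2.2   0.12  0.76 -0.19] 0.0
1.3 [ 0.003 -0.045  0.3  ] [-0.31 -0.45  2.14  0.12  0.75 -0.18] 0.0
phi 35
0 [-0.135 -0.045  0.122] [-0.36 -0.68  2.56  0.16  0.66 -0.27] 0.0
0.3 [-0.127 -0.045  0.177] [-0.35 -0.72  2.49  0.14  0.77 -0.24] 0.0
0.6 [-0.103 -0.045  0.227] [-0.34 -0.67  2.38  0.12  0.83 -0.21] 0.0
0.9 [-0.065 -0.045  0.267] [-0.32 -0.58  2.26  0
[... 299 characters left out ...]
0.0
0.6 [-0.105 -0.045  0.227] [-0.33 -0.62  2.33  0.09  0.92 -0.19] 0.0
0.9 [-0.067 -0.045  0.268] [-0.32 -0.53  2.21  0.08  0.95 -0.17] 0.0
1.15 [-0.028 -0.045  0.292] [-0.3  -0.43  2.1   0.07  0.95 -0.15] 0.0
1.3 [-0.002 -0.045  0.301] [-0.3  -0.37  2.04  0.07  0.95 -0.14] 0.0
phi 20
0 [-0.142 -0.045  0.124] [-0.33 -0.52  2.41  0.06  0.91 -0.18] 0.0
0.3 [-0.134 -0.045  0.179] [-0.33 -0.55  2.33  0.06  1.01 -0.17] 0.0
0.6 [-0.11  -0.045  0.229] [-0.32 -0.52  2.23  0.05  1.08 -0.15] 0.0
0.9 [-0.072 -0.045  0.269] [-0.3  -0.43  2.11  0.05  1.12 -0.14] 0.0
1.15 [-0.033 -0.045  0.293] [-0.29 -0.34  2.    0.04  1.13 -0.12] 0.0
1.3 [-0.006 -0.045  0.303] [-0.29 -0.28  1.94  0.04  1.14 -0.12] 0.0
```

Run:
```python
from fk import *
p=fit().x
q0=robot.get_obs()['joints']
for a,z in ((-.159,.298),(-.19,.29),(-.19,.2),(-.19,.103),(-.155,.103)):
  for phi in (40,33):
    q,e=ik(w(a,-.045,z),tool(0,phi),p,q0);print(a,z,phi,q.round(3),round(e,4))
plan([(w(-.16,-.045,.27),tool(0,36)),(w(-.19,-.045,.22),tool(0,36)),(w(-.19,-.045,.15),tool(0,38)),(w(-.19,-.045,.103),tool(0,40)),(w(-.155,-.045,.103),tool(0,40))])
```

```text
-0.159 0.298 40 [-0.389 -0.96   2.419  0.157  1.001 -0.245] 0.0
-0.159 0.298 33 [-0.369 -0.862  2.345  0.114  1.093 -0.209] 0.0
-0.19 0.29 40 [-0.403 -1.02   2.438  0.146  1.099 -0.244] 0.058
-0.19 0.29 33 [-0.393 -0.972  2.404  0.125  1.147 -0.229] 0.0
-0.19 0.2 40 [-0.402 -1.02   2.585  0.158  0.957 -0.268] 0.0608
-0.19 0.2 33 [-0.393 -0.972  2.55   0.135  1.001 -0.25 ] 0.0
-0.19 0.103 40 [-0.402 -0.935  2.71   0.188  0.753 -0.316] 0.0646
-0.19 0.103 33 [-0.393 -0.884  2.676  0.161  0.79  -0.291] 0.0
-0.155 0.103 40 [-0.386 -0.803  2.677  0.235  0.593 -0.352] 0.0
-0.155 0.103 33 [-0.366 -0.707  2.598  0.157  0.689 -0.276] 0.0
t 9.2 j [-0.406 -1.023  2.466  0.193  0.946 -0.269] pos [ 0.4194 -0.0755  0.2979] loc [-0.1591 -0.0456  0.2979] f [-0.75  0.17  0.45]
toolaxes in ev frame
 [[ 0.715 -0.004  0.699]
 [-0.006 -1.     0.   ]
 [ 0.699 -0.004 -0.715]]
[-0.0201 -0.0005  0.0194] [-0.1 -8.3 -0.3]
[-0.0765 -0.0001  0.0342] [-0.1 -8.3 -0.3]
[-0.1254  0.0002  0.0842] [-0.  -6.3 -0.3]
[-0.1583  0.0004  0.1179] [-0.  -4.3 -0.3]
[-0.1332  0.0002  0.1423] [-0.  -4.3 -0.3]
```

Run:
```python
from fk import *
p=fit().x
q0=robot.get_obs()['joints']
for a,z,phi in ((-.185,.25,25),(-.185,.103,25),(-.17,.103,33)):
    q,e=ik(w(a,-.045,z),tool(0,phi),p,q0);print(a,z,phi,q.round(3),round(e,4))
plan([(w(-.16,-.045,.295),tool(0,25)),(w(-.185,-.045,.25),tool(0,25)),(w(-.185,-.045,.103),tool(0,25)),(w(-.17,-.045,.103),tool(0,33)),(w(-.155,-.045,.103),tool(0,40))])
```

```text
-0.185 0.25 25 [-0.364 -0.835  2.381  0.083  1.167 -0.197] 0.0
-0.185 0.103 25 [-0.364 -0.723  2.573  0.1    0.864 -0.23 ] 0.0
-0.17 0.103 33 [-0.377 -0.779  2.631  0.159  0.728 -0.282] 0.0
t 9.2 j [-0.406 -1.023  2.466  0.193  0.946 -0.269] pos [ 0.4194 -0.0755  0.2979] loc [-0.1591 -0.0456  0.2979] f [-0.75  0.17  0.45]
toolaxes in ev frame
 [[ 0.715 -0.004  0.699]
 [-0.006 -1.     0.   ]
 [ 0.699 -0.004 -0.715]]
[-0.0027 -0.0006  0.0015] [ -0.1 -19.3  -0.3]
[-0.052  -0.0003  0.0162] [ -0.1 -19.3  -0.3]
[-0.1547  0.0003  0.1214] [ -0.1 -19.3  -0.3]
[-0.144   0.0003  0.1318] [ -0.1 -11.3  -0.3]
[-0.1332  0.0002  0.1423] [-0.  -4.3 -0.3]
```

Request:
step_arm(rows=[[[0,-6,0],[0,0,0],-1],[[0,-13,0],[0,0,0],-1],[[0,-19,0],[-0.003,0,0.001],-1],[[0,-19,0],[-0.027,0,0.009],-1],[[0,-19,0],[-0.052,0,0.016],-1],[[0,-19,0],[-0.078,0,0.042],-1],[[0,-19,0],[-0.103,0,0.068],-1],[[0,-19,0],[-0.129,0,0.095],-1],[[0,-19,0],[-0.155,0,0.121],-1],[[0,-19,0],[-0.155,0,0.121],-1]])

```text
time_s: 10.45
eef_pos: [0.3927, -0.0692, 0.1015]
eef_rot: [0.018, 0.972, -0.092, 0.216]
force: [-0.0, -0.0, -0.5]
gripper_width: -0.002
```

Run:
```python
from h import *
a=snap('scene','scene5.png')['pixels'];cv2.imwrite('pics/scene5z.png',cv2.resize(a[100:345,100:440,::-1],None,fx=2.3,fy=2.3,interpolation=2))
plan([(w(-.17,-.045,.103),tool(0,33)),(w(-.155,-.045,.103),tool(0,40))])
```

```text
t 10.5 j [-0.365 -0.728  2.575  0.105  0.863 -0.228] pos [ 0.3941 -0.0697  0.104 ] loc [-0.1851 -0.0445  0.104 ] f [-0.59  0.14  1.36]
toolaxes in ev frame
 [[ 0.904 -0.004  0.428]
 [-0.006 -1.     0.002]
 [ 0.428 -0.005 -0.904]]
[0.0132 0.0004 0.0074] [-0.1  7.7 -0.3]
[0.0267 0.0003 0.0138] [-0.1 14.7 -0.3]
```

View pics/scene5z.png

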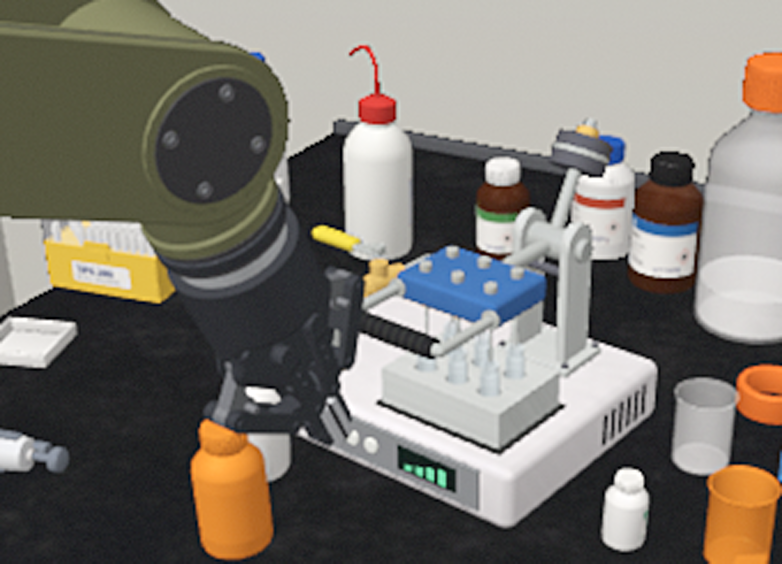

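Request:
step_arm(rows=[[[0,4,0],[0.007,0,0.004],-1],[[0,8,0],[0.013,0,0.007],-1],[[0,11,0],[0.02,0,0.011],-1],[[0,14.7,0],[0.0267,0,0.0138],-1],[[0,14.7,0],[0.0267,0,0.0138],-1]])

```text
time_s: 11.12
eef_pos: [0.4248, -0.0757, 0.106]
eef_rot: [0.03, 0.935, -0.088, 0.342]
force: [-0.1, 0.0, 0.1]
gripper_width: -0.001
```

Run:
```python
from fk import *
a=snap('scene','scene6.png')['pixels'];cv2.imwrite('pics/scene6z.png',cv2.resize(a[100:345,100:440,::-1],None,fx=2.3,fy=2.3,interpolation=2))
snap('wrist','wrist6.png')
plan([(tcp(0,40,o),None) for o in (.035,.02,.015)]+[(tcp(th,40),None) for th in np.arange(.1,1.4,.1)])
```

```text
t 11.225 j [-0.385 -0.802  2.673  0.235  0.593 -0.346] pos [ 0.4248 -0.0757  0.1058] loc [-0.1538 -0.0449  0.1058] f [0.3  0.62 0.8 ]
toolaxes in ev frame
 [[ 0.764 -0.004  0.645]
 [-0.006 -1.     0.   ]
 [ 0.645 -0.004 -0.764]]
[0.0116 0.0001 0.0015] None
[ 0.0266 -0.      0.0015] None
[ 0.0316 -0.      0.0015] None
[ 0.0392 -0.0001 -0.012 ] None
[ 0.0531 -0.0002 -0.0242] None
[ 0.0682 -0.0003 -0.0349] None
[ 0.0842 -0.0004 -0.0441] None
[ 0.1011 -0.0005 -0.0517] None
[ 0.1187 -0.0006 -0.0575] None
[ 0.1367 -0.0007 -0.0615] None
[ 0.1551 -0.0008 -0.0637] None
[ 0.1736 -0.0009 -0.0641] None
[ 0.192  -0.001  -0.0626] None
[ 0.2102 -0.0011 -0.0593] None
[ 0.228  -0.0012 -0.0541] None
[ 0.2451 -0.0013 -0.0473] None
```

View pics/scene6z.png

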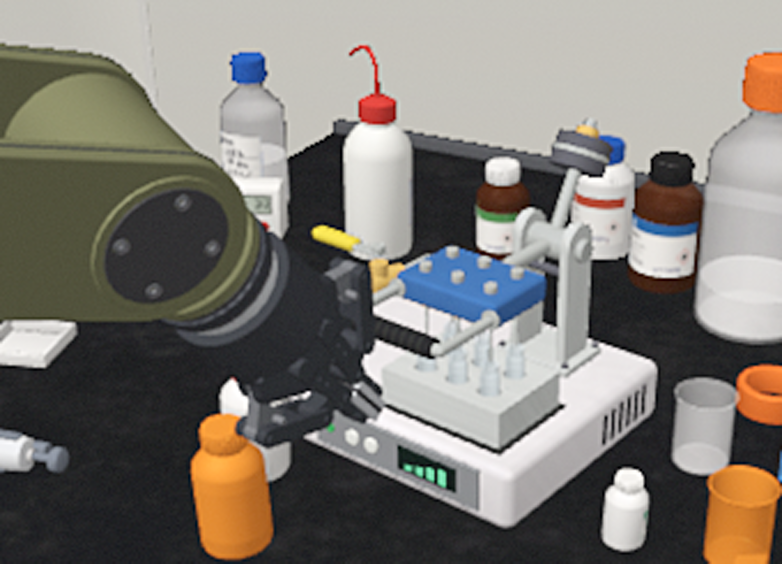

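View pics/wrist6.png

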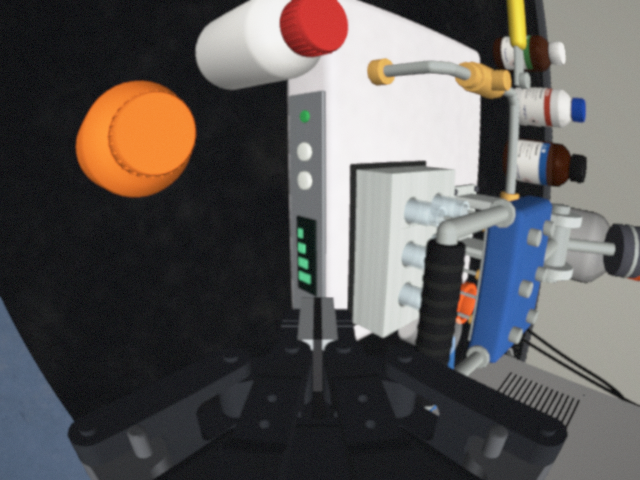

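Request:
step_arm(rows=[[[0,0,0],[0.012,0,0.0015],-1],[[0,0,0],[0.02,0,0.0015],-1],[[0,0,0],[0.0266,0,0.0015],-1],[[0,0,0],[0.032,0,-0.005],-1],[[0,0,0],[0.0392,0,-0.012],-1],[[0,0,0],[0.0392,0,-0.012],-1]])

```text
time_s: 11.98
eef_pos: [0.4471, -0.08, 0.1416]
eef_rot: [0.03, 0.935, -0.088, 0.343]
force: [-2.5, 1.2, -2.3]
gripper_width: 0.002
```

Run:
```python
from fk import *
a=snap('scene','scene7.png')['pixels'];cv2.imwrite('pics/scene7z.png',cv2.resize(a[150:320,220:440,::-1],None,fx=3.5,fy=3.5,interpolation=2))
snap('wrist','wrist7.png')
plan([(tcp(th,40),None) for th in np.arange(.1,1.4,.1)])
```

```text
t 12.075 j [-0.369 -0.754  2.591  0.208  0.622 -0.308] pos [ 0.4466 -0.0799  0.1406] loc [-0.1315 -0.045   0.1406] f [-2.42 -0.01 -1.76]
toolaxes in ev frame
 [[ 0.764 -0.004  0.646]
 [-0.006 -1.     0.   ]
 [ 0.646 -0.004 -0.764]]
[-0.0002 -0.      0.0002] None
[ 0.0137 -0.0001 -0.012 ] None
[ 0.0288 -0.0002 -0.0227] None
[ 0.0449 -0.0003 -0.0319] None
[ 0.0617 -0.0004 -0.0394] None
[ 0.0793 -0.0005 -0.0452] None
[ 0.0974 -0.0006 -0.0492] None
[ 0.1157 -0.0007 -0.0514] None
[ 0.1342 -0.0008 -0.0518] None
[ 0.1526 -0.0009 -0.0503] None
[ 0.1708 -0.001  -0.0469] None
[ 0.1886 -0.0011 -0.0418] None
[ 0.2058 -0.0012 -0.0349] None
```

View pics/scene7z.png

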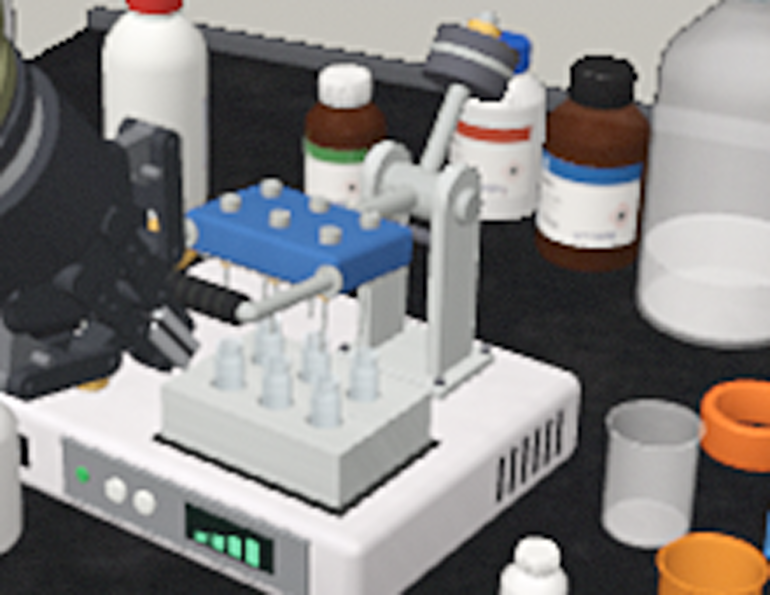

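View pics/wrist7.png

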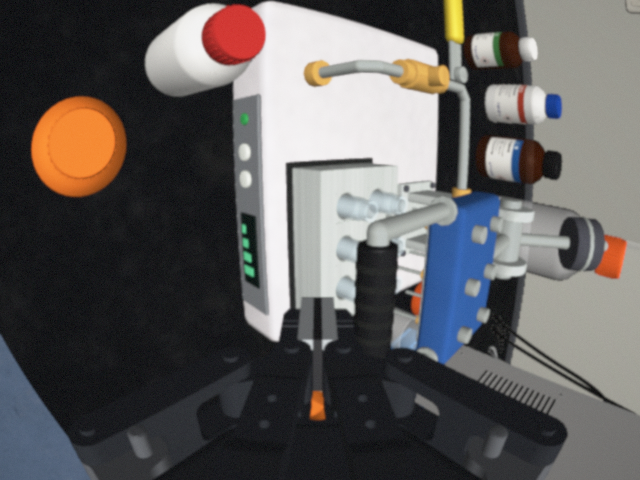

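Request:
step_arm(rows=[[[0,0,0],[0.007,0,-0.006],-1],[[0,0,0],[0.0137,0,-0.012],-1],[[0,0,0],[0.021,0,-0.0175],-1],[[0,0,0],[0.029,0,-0.0227],-1],[[0,0,0],[0.037,0,-0.0275],-1],[[0,0,0],[0.045,0,-0.032],-1],[[0,0,0],[0.053,0,-0.036],-1],[[0,0,0],[0.0617,0,-0.0394],-1],[[0,0,0],[0.0705,0,-0.0425],-1],[[0,0,0],[0.0793,0,-0.045],-1]])

```text
time_s: 13.32
eef_pos: [0.478, -0.0863, 0.2269]
eef_rot: [0.03, 0.935, -0.088, 0.343]
force: [-0.9, 1.8, -1.1]
gripper_width: 0.001
```

Run:
```python
from fk import *
a=snap('scene','scene8.png')['pixels'];cv2.imwrite('pics/scene8z.png',cv2.resize(a[120:320,180:440,::-1],None,fx=3,fy=3,interpolation=2))
snap('wrist','wrist8.png')
plan([(tcp(th,40),None) for th in np.arange(.6,1.4,.1)])
```

```text
t 13.425 j [-0.352 -0.72   2.427  0.161  0.744 -0.243] pos [ 0.4786 -0.0866  0.228 ] loc [-0.0989 -0.0457  0.228 ] f [-0.95  0.   -0.44]
toolaxes in ev frame
 [[ 0.762 -0.004  0.648]
 [-0.005 -1.    -0.   ]
 [ 0.648 -0.003 -0.762]]
[-0.0021 -0.0007  0.0006] None
[ 0.016  -0.0008 -0.0034] None
[ 0.0344 -0.0009 -0.0056] None
[ 0.0529 -0.001  -0.0059] None
[ 0.0713 -0.0011 -0.0043] None
[ 0.0895 -0.0012 -0.0009] None
[ 0.1072 -0.0013  0.0042] None
[ 0.1244 -0.0014  0.0112] None
```

View pics/scene8z.png

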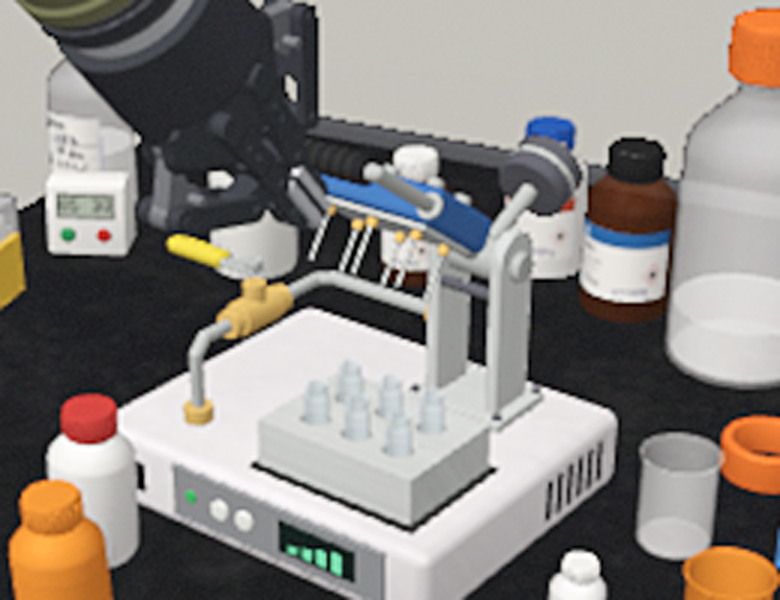

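View pics/wrist8.png

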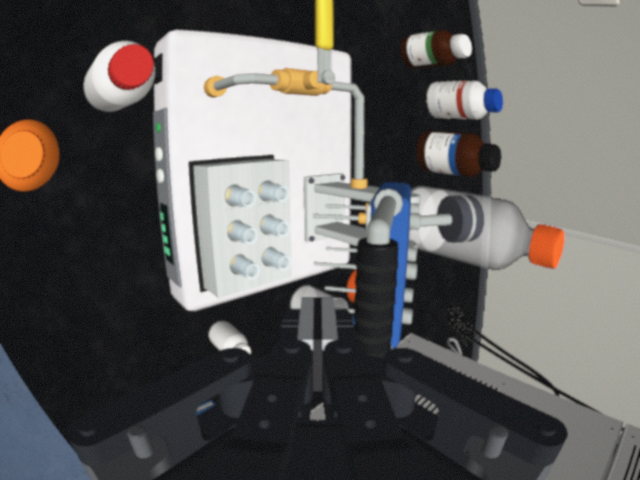

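Request:
step_arm(rows=[[[0,0,0],[0.007,0,-0.0015],-1],[[0,0,0],[0.016,0,-0.0034],-1],[[0,0,0],[0.025,0,-0.0045],-1],[[0,0,0],[0.0344,0,-0.0056],-1],[[0,0,0],[0.0437,0,-0.0058],-1],[[0,0,0],[0.053,0,-0.006],-1],[[0,0,0],[0.062,0,-0.0051],-1],[[0,0,0],[0.0713,0,-0.0043],-1],[[0,0,0],[0.0805,0,-0.0026],-1],[[0,0,0],[0.0895,0,-0.001],-1],[[0,0,0],[0.0985,0,0.0015],-1],[[0,0,0],[0.1072,0,0.004],-1]])

```text
time_s: 14.92
eef_pos: [0.5619, -0.1026, 0.2947]
eef_rot: [0.031, 0.934, -0.088, 0.344]
force: [-0.1, 0.2, -0.2]
gripper_width: -0.004
```

Run:
```python
from fk import *
a=snap('scene','scene9.png')['pixels'];cv2.imwrite('pics/scene9z.png',cv2.resize(a[80:320,180:440,::-1],None,fx=2.5,fy=2.5,interpolation=2))
plan([(w(-.16,-.045,.3),tool(0,30))])
```

```text
t 14.975 j [-0.316 -0.492  2.185  0.126  0.751 -0.189] pos [ 0.5627 -0.1028  0.2955] loc [-0.0133 -0.0464  0.2955] f [ 1.14 -0.63  1.07]
toolaxes in ev frame
 [[ 0.761 -0.004  0.649]
 [-0.005 -1.    -0.   ]
 [ 0.649 -0.003 -0.761]]
[-0.1087 -0.0008 -0.0986] [ -0.  -10.4  -0.3]
```

View pics/scene9z.png

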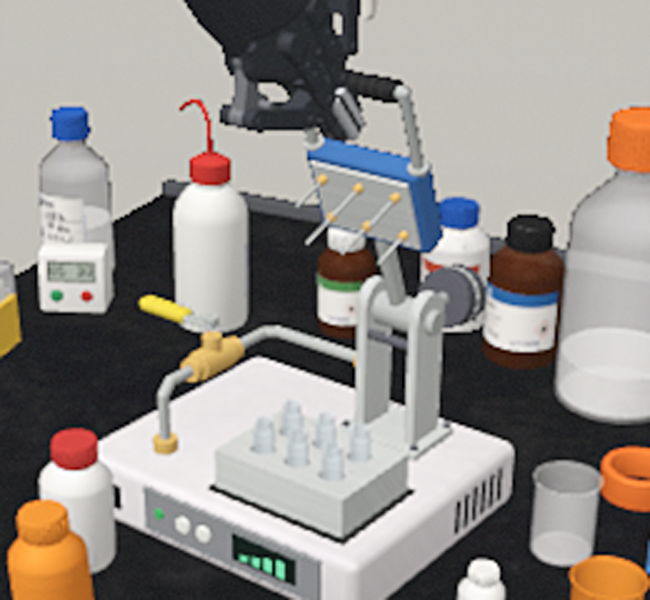

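Request:
step_arm(rows=[[[0,0,0],[0.003,0,0],-1],[[0,0,0],[0.003,0,0],-1],[[0,0,0],[0.003,0,0],-1],[[0,0,0],[0.003,0,0],-1],[[0,0,0],[0.003,0,0],-1],[[0,0,0],[0.003,0,0],-1]])

```text
time_s: 15.72
eef_pos: [0.5648, -0.1032, 0.2974]
eef_rot: [0.031, 0.934, -0.088, 0.344]
force: [-0.2, -0.2, -0.5]
gripper_width: 0.002
```

Run:
```python
from fk import *
a=snap('scene','scene10.png')['pixels'];cv2.imwrite('pics/scene10z.png',cv2.resize(a[80:320,180:440,::-1],None,fx=2.5,fy=2.5,interpolation=2))
plan([(w(-.16,-.045,.3),tool(0,30))])
```

```text
t 15.775 j [-0.316 -0.487  2.178  0.126  0.752 -0.188] pos [ 0.5649 -0.1032  0.2975] loc [-0.011  -0.0464  0.2975] f [-0.61  0.33 -0.54]
toolaxes in ev frame
 [[ 0.761 -0.004  0.649]
 [-0.005 -1.    -0.   ]
 [ 0.649 -0.003 -0.761]]
[-0.1117 -0.0008 -0.0986] [ -0.  -10.4  -0.3]
```

View pics/scene10z.png

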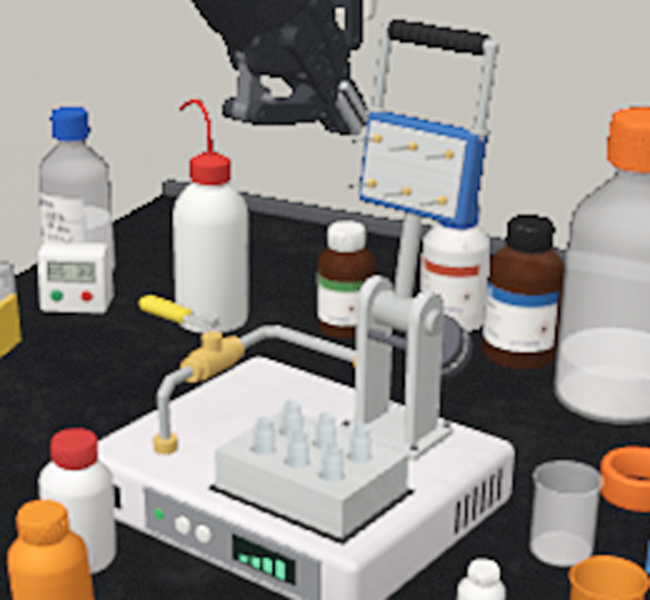

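Request:
step_arm(rows=[[[0,-2,0],[-0.02,0,-0.018],-1],[[0,-4,0],[-0.04,0,-0.036],-1],[[0,-6,0],[-0.06,0,-0.054],-1],[[0,-8,0],[-0.08,0,-0.07],-1],[[0,-10,0],[-0.1,0,-0.088],-1],[[0,-10,0],[-0.11,0,-0.098],-1],[[0,-10,0],[-0.11,0,-0.098],-1],[[0,-10,0],[-0.11,0,-0.098],-1],[[0,-10,0],[-0.11,0,-0.098],-1],[[0,-10,0],[-0.11,0,-0.098],-1],[[0,-10,0],[-0.11,0,-0.098],-1],[[0,-10,0],[-0.11,0,-0.098],-1]])

```text
time_s: 17.27
eef_pos: [0.4202, -0.0759, 0.3006]
eef_rot: [0.023, 0.961, -0.09, 0.262]
force: [-0.2, -0.5, -0.3]
gripper_width: -0.002
```

Run:
```python
from fk import *
a=snap('scene','scene11.png')['pixels'];cv2.imwrite('pics/scene11z.png',cv2.resize(a[80:320,180:440,::-1],None,fx=2.5,fy=2.5,interpolation=2))
d=snap('top','top11.png');a=d['pixels'];cv2.imwrite('pics/top11z.png',cv2.resize(a[165:315,235:435,::-1],None,fx=4,fy=4,interpolation=2))
plan([])
hsv=cv2.cvtColor(a,cv2.COLOR_RGB2HSV);m=cv2.inRange(hsv,(26,200,150),(34,255,255));m[:,:245]=0;m[:,285:]=0;m[:205]=0;m[:]=m;m[240:]=0
pt=np.argwhere(m>0)[:,::-1];q=np.array([loc(onz(d,u,v,.137)) for u,v in pt]);c=q.mean(0);print(len(pt),c, 'lever',np.arctan2(c[1]-.07,-(c[0]+.01)))
```

```text
t 17.375 j [-0.365 -0.825  2.314  0.102  1.131 -0.196] pos [ 0.4202 -0.0758  0.3007] loc [-0.1583 -0.0458  0.3007] f [ 0.57 -0.31  0.51]
toolaxes in ev frame
 [[ 0.862 -0.004  0.507]
 [-0.005 -1.     0.001]
 [ 0.507 -0.003 -0.862]]
80 [-0.00883466  0.11932439  0.137     ] lever 1.5944178968518055
```

View pics/scene11z.png

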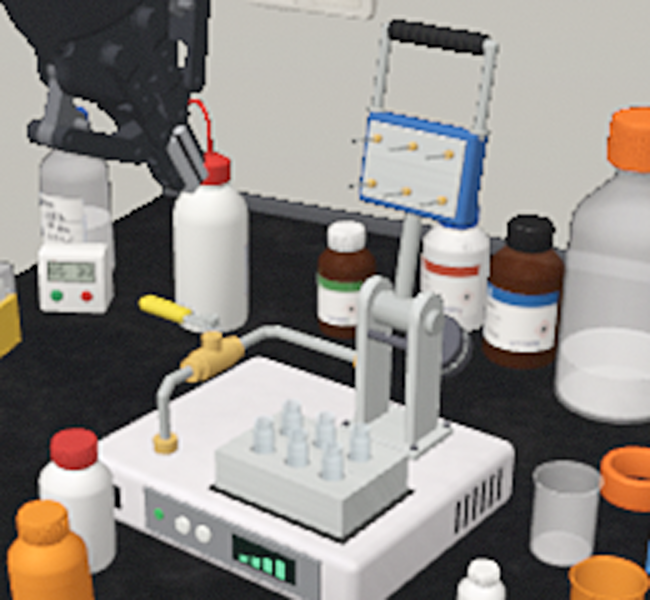

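View pics/top11z.png

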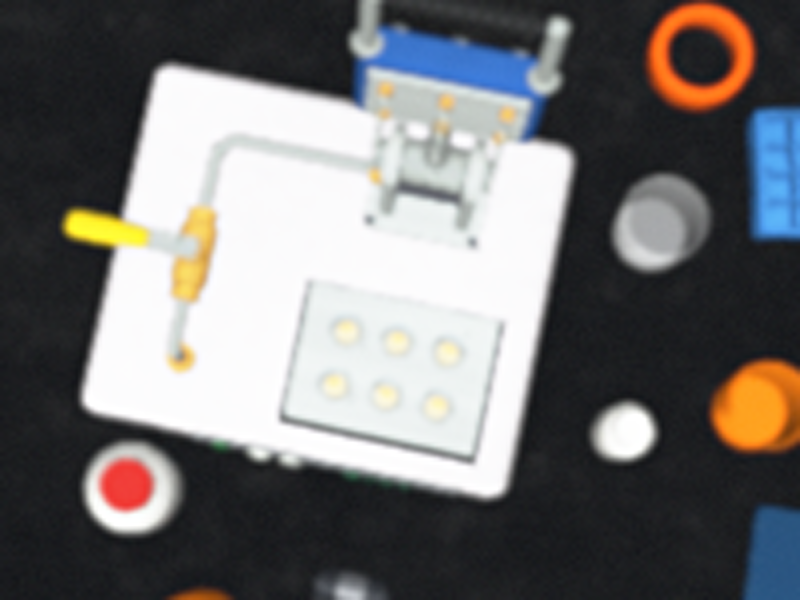

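The lever is straight across the pipe. The needle arm is leaning back on its stop, all six vials are standing, and the bottles and beaker haven't moved. The gripper is touching nothing, so I'm handing in.

```bash
python3 -c "
from plant import robot
print(robot.close_job())"
```

```text
the job is handed in; nothing more can be done
None
```

The job is done and handed in at about 17.4 s of the 51 s allowed.

- **Gas valve, first:** I pushed the yellow lever with the shut fingertips from about 0.2 rad round to its stop. At the stop the tool stopped moving and the force rose to about 15 N. The last top picture puts the lever at about 1.59 rad against the nominal 1.571, which is within measurement error.
- **Needle arm, second:** I pushed the cross-bar up from below with the tool tilted about 40°, using about 3 N at first. Past its balance point it swung over by itself, and it looked the same in two pictures about 1.6 s apart, before and after I drew the gripper back.
- **Final check:** All six vials stand in their wells, the bottles and beaker are where they were, and the gripper is clear with the force reading at noise level.
- **Close call:** While I was tilting the tool before the lift, joint 2 read -1.023, at its rounded limit of -1.02. I backed off straight away, and nothing was reported.

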